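Cap the twine pot

ROBOT

A 6-joint arm with a two-finger parallel gripper is mounted at the origin on the work surface. World frame = base frame: x ahead of the robot, y to its left, z up, the work surface at z = 0. Lengths are in m, angles in rad, forces in N, time in s.
With the tool pointing down it reaches from about 0.325 to 0.9 m from the base axis. Payload 6.1 kg.
Tool frame: the origin (TCP) lies midway between the tips of the shut fingers; the grasp point (between the pads) lies 19 mm behind it; z points along the fingers, y is the line along which they close (so a half turn about z gives the same grasp; the last joint's range is limited). The gripper opens to 85 mm and grips with 20 to 120 N. Pads are 22 mm wide; open, the fingers measure 114 mm over their backs; the gripper's body (76 mm by 85 mm) begins 54 mm behind the grasp point. The pads swing forward as they close: fully open they stand 13 mm farther back than shut.
Start: joints at [-1.444, 0.22, 1.526, -0, 1.395, -0.126], TCP at [0.156, -0.605, 0.231] pointing down, gripper open.
Joint ranges: [-2.98, 2.98], [-0.91, 2.08], [0.09, 2.57], [-1.24, 4.39], [0.2, 2.65], [-2.68, 2.68]. Speed limits (rad/s): [2.57, 2.57, 3.01, 3.14, 3.14, 3.14].

INTERFACE

Orientations are given as a rotation vector (axis times angle).
In Python, from plant import robot, optics, ticket gives the robot as it stands.
- The arm moves only by the shell command python3 -m handwheel 'ROWS' [FORCE]. ROWS is JSON, a list that holds one entry, the list of rows, each a list of 7 numbers: the turn, a rotation vector about the tool's x, y, z each as a share of 1.5 rad, from -1 to 1, then the shift along the tool's x, y, z each as a share of 400 mm, from -1 to 1, then the finger opening in mm, from 0 to 85.4. A call has 1 to 8 rows; each row is the pose to reach, as a shift and turn from the pose commanded when the call began, along the tool's axes at that moment; what a row does not reach only later rows make up. A row lasts 1/10 s, in which the tool goes at most 50 mm and 8.59 degrees, less where a joint would pass 70% of its speed; a pose out of reach is approached as far as the arm can. A call with a number of a shift or a turn outside -1 to 1 is refused whole. A call with a gripper value outside its range is refused whole. The fingers move at their own pace and stop on an object; FORCE is the grip in N (left out, the last holds). Time passes only in rows, so rows that repeat a pose let the fingers close. It gives the time, the measured TCP pose, the force, the opening and the grip force at its end, in the units of the state.
- robot.get_state(): the state, without advancing time (a new reading comes with each control period).
- optics.capture(name): name is "scene" or "top" or "wrist"; returns the picture (480x640x3 uint8, red, green, blue); there is no depth.
- optics.camera_info(name): a dict with "vertical_fov" (degrees; the focal length in pixels is half the picture's height over the tangent of half this angle, whatever the lens; pixels are square), "cx", "cy" (the principal point, pixels), "R" (3x3) and "t" (3): a world point X has camera coordinates R X + t. Camera axes: x right, y down, z forward; pixel columns grow to the right and rows downward; lengths in m; the calibration is good to about 2 mm. A picture is of the moment at which its call begins: read the wrist's pose just before it. camera_info takes no time and is no camera call; for the wrist camera it gives the pose at the moment of the call.
- ticket.finish_job(): hands the job in; it is judged then, once.
The state is a dict: "clock": time; "qpos": joint angles; "qd": joint speeds; "joint_torque": joint torques, N m; "tcp_pos": TCP position; "eef_rot": TCP orientation; "force": force on the tool from outside, world axes, zero at the start; "moment": the same for the moment, N m; "opening": finger opening in m; "gripper_force": force on a finger pad.
Only numpy, scipy, OpenCV 4.12 (cv2) and the standard library are available. Lean on these libraries where they do the work, as an engineer would, in place of code of your own. Each camera call takes 0.05 s, during which the arm holds its last target. There are 200 camera calls.

TASK

Close the florist's twine pot with its sprung cap: pinch the cap's two tabs together and pick it up by them, push it gently into the pot's mouth until it is fully home against the sprung seal, and let go while it is held down so that the tabs spring out under the lip and lock it. Do not shove the cap hard against the pot, and leave the spools, roll and mug where they are.

Things in the scene. Friction and masses are not known exactly. Their poses are not given: they have to be found in the camera images.
- pot: White round twine pot, 96 mm wide, fixed to the bench by a 116 mm foot. Origin: centre of its underside, z up. A metal collar (87 mm outside) stands in its top: a 10 mm thick lip with a 55.4 mm round hole, at least 76 mm wide below the lip. The collar was left at an unmeasured height, lip top 110 to 123 mm above the bench: feel or look for it. It stays put when pressed.
- pot_mouth (a point): Point on the mouth's axis, fixed to the pot, 110 mm above the bench; the true lip top is 0 to 13 mm higher (see pot). Round the hole a black sprung seal ring (59 to 69 mm diameter) stands 3 mm above the lip; it takes about 6 N at first touch and 12 N when pressed flush, then the flange meets the solid lip and the force climbs steeply.
- cap: Pale grey plastic cap, about 90 g, loose, standing on its plug. Origin at the centre of the plug's underside, z up when upright. From below: a round plug of 54 mm diameter, 20.5 mm deep, its lowest 1.5 mm tapering to 51 mm; a flange disc of 74 mm diameter, 4 mm thick; on the flange two upright tabs that face each other across the cap's y axis. The cap fits at any turn about the vertical.
- cap_grip (a point): Point on the cap's axis half-way up between its two upright tabs, 39 mm above the plug's underside and 14.5 mm above the flange's top. Each tab is 22 mm wide along the cap's x, 5 mm thick along y and 28 mm tall; their outer faces are 44 mm apart when free and 33 mm apart when fully pinched. Same axes as the cap.
- cap_seat (a point): Centre of the flange's underside, 20.5 mm above the plug's underside and 18.5 mm below cap_grip. Fully home, this point lies in the plane of the lip's top face, on the mouth's axis, and the latches are 2 mm clear below the lip; once let go, the seal lifts the cap about 2 mm until the latches bear under the lip.
- tab_a (a joint): Inward travel of the tab on the cap's +y side, in m: 0 free (sprung out), 0.0055 fully pinched. Each tab needs about 4 N to start and 7 N to pinch fully. It carries a square latch 5.5 mm thick, whose top is 12 mm below the flange's underside and whose tip reaches 31.5 mm from the cap's axis when free, 26 mm when pinched (the plug's radius is 27 mm). Free latches cannot enter the mouth.
- tab_b (a joint): The same for the tab on the cap's -y side.
- cotton_spool: Bystander: white thread spool, 52 mm diameter, 55 mm tall, origin at the centre of its underside.
- mug: Bystander: white mug, 80 mm diameter, 85 mm tall, handle on its +y side, origin at the centre of its underside.
- wire_reel: Bystander: flat reel of copper wire with black flanges, 64 mm diameter, 25 mm tall, origin at the centre of its underside.
- twine_roll: Bystander: brown twine roll, 84 mm diameter, 60 mm tall, origin at the centre of its underside.
Things that resemble listed ones, but are neither listed nor needed, are in the scene too. Leave any blue or green look-alike of the pot alone. Leave any orange look-alike of the cap alone.

How it is judged:
On the way:
1. the cap is lifted by its pinched tabs (value of joint each of tab_a, tab_b above 0.004 m and height (world z) of cap_seat above 0.06 m), for 0.2 s.
At the end, for the whole second after the job is handed in: The cap sits upright (within 0.06 rad) and centred (within 3 mm) in the pot's mouth, no more than 16.2 mm above pot_mouth, with both tabs sprung back out to within 1.5 mm of free: whatever the collar's height, this is only possible with the plug in and both latches under the lip (value of joint each of tab_a, tab_b below 0.0015 m and horizontal distance between cap_seat and pot_mouth below 0.003 m and z of cap_seat in the frame of pot_mouth below 0.0162 m and angle between cap's own z axis and vertical below 0.06 rad); the robot touches nothing.
It fails at once if the cap is pushed against the pot with more than 22 N (contact force between cap and pot above 22 N).
It fails at once if a spool, the roll or the mug is pushed more than 20 mm (distance of any of cotton_spool, mug, wire_reel, twine_roll from where it was at the start of the episode above 0.02 m).
It also fails if it takes over 61 s, if anything falls off the work surface, if the arm or the gripper's body presses on something with over 40 N, if the wrist force passes 120 N, or if a joint passes its speed limit or range.

## Working session

There is one attempt and no reset: what is moved stays moved. The work goes in short steps, Python scripts to look and compute and a shell command to move; the robot and the scene stay as the last step left them, time stands still between calls to the robot, and variables do not carry over. Pictures are saved under pics/ and viewed, at most 10 in all, crops included, and the job is handed in when it is done.

```bash
ls; mkdir -p pics
cat > h.py <<'E'
import numpy as np, cv2
from plant import robot, optics, ticket
def cap(n,f=None):
    info=optics.camera_info(n); im=optics.capture(n)
    if f: cv2.imwrite('pics/'+f,im[:,:,::-1])
    return im,info
def ray(info,u,v):
    f=240/np.tan(np.radians(info['vertical_fov'])/2)
    R=np.array(info['R']);t=np.array(info['t'])
    return -R.T@t, R.T@np.array([(u-info['cx'])/f,(v-info['cy'])/f,1])
def plane(info,u,v,z):
    c,d=ray(info,u,v); return c+d*(z-c[2])/d[2]
def proj(info,X):
    f=240/np.tan(np.radians(info['vertical_fov'])/2)
    p=np.array(info['R'])@np.array(X)+np.array(info['t'])
    return f*p[0]/p[2]+info['cx'], f*p[1]/p[2]+info['cy']
E
python3 - <<'E'
from h import *
for n in ('scene','top'):
    im,i=cap(n,n+'.png'); print(n,i)
s=robot.get_state(); print(s['tcp_pos'],s['eef_rot'],s['force'],s['opening'],s['clock'])
E
```

```text
pics
scene {'vertical_fov': 49.129473141147166, 'cx': 315.56680453404124, 'cy': 241.95750426371117, 'R': array([[-0.74927682,  0.66188718, -0.02212693],
       [ 0.4166673 ,  0.44518396, -0.79259044],
       [-0.5147549 , -0.60308921, -0.60935277]]), 't': array([ 0.35801838, -0.15385595,  1.57726159])}
top {'vertical_fov': 49.11283502255741, 'cx': 317.8933781114767, 'cy': 246.7160834099486, 'R': array([[-0.02375037, -0.99952421,  0.01967929],
       [-0.98397317,  0.01989195, -0.17720359],
       [ 0.17672782, -0.02357254, -0.98397745]]), 't': array([0.04437799, 0.53619515, 1.0248699 ])}
[ 0.15624422 -0.60459169  0.23031166] [-3.11477769e+00 -3.95827276e-01  3.90558276e-05] [-0.02996762 -0.33001573  0.45005961] 0.08563278696490653 0.1
```

View pics/scene.png

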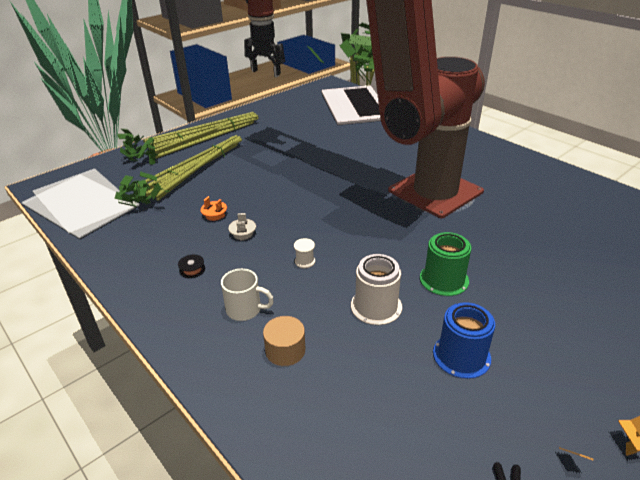

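View pics/top.png

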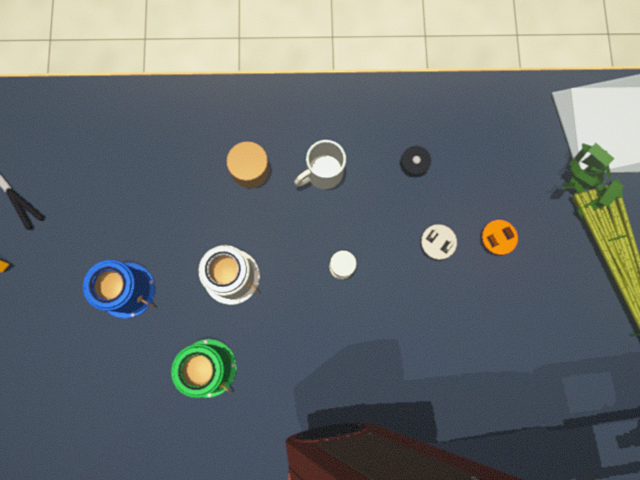

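The scene view shows the cap at about (242,229) and the white pot at (377,285). In the top view the cap is at about (439,242), the pot's mouth at about (225,270), and the orange look-alike at (500,237), beside the cap. Next I'll measure these with masks.

Run:
```python
from h import *
im,i=cap('top'); 
hsv=cv2.cvtColor(im,cv2.COLOR_RGB2HSV)
def blob(m,box):
    x0,y0,x1,y1=box; k=np.zeros(m.shape,np.uint8); k[y0:y1,x0:x1]=m[y0:y1,x0:x1]*255
    c=max(cv2.findContours(k,cv2.RETR_EXTERNAL,cv2.CHAIN_APPROX_NONE)[0],key=cv2.contourArea)
    return cv2.fitEllipse(cv2.convexHull(c)),c
lt=(hsv[...,1]<70)&(hsv[...,2]>110)
e,c=blob(lt,(410,215,470,270)); print('cap',e, plane(i,*e[0],0.0225)); 
d=[plane(i,e[0][0]-e[1][0]/2,e[0][1],.0225),plane(i,e[0][0]+e[1][0]/2,e[0][1],.0225)];print('dia',np.linalg.norm(d[0]-d[1]))
org=(hsv[...,1]>150)&(hsv[...,2]>110)
e2,_=blob(org,(475,210,530,265)); print('orange',e2[0],plane(i,*e2[0],0.0225))
# pot rough
e3,_=blob(lt,(190,240,270,310)); print('pot all',e3)
# inner hole (tan floor)
for z in (0.11,0.1165,0.123): print('pot@',z,plane(i,224,269,z))
big=np.hstack([cv2.resize(im[212:272,409:469],(400,400),interpolation=cv2.INTER_CUBIC),cv2.resize(im[235:310,190:265],(400,400),interpolation=cv2.INTER_CUBIC)])
cv2.imwrite('pics/crop1.png',big[:,:,::-1])
```

```text
cap ((438.88092041015625, 241.3098907470703), (35.26261901855469, 36.970542907714844), 125.93172454833984) [ 0.54792932 -0.22277999  0.0225    ]
dia 0.07452913785354157
orange (499.3684997558594, 236.92721557617188) [ 0.55477208 -0.35169921  0.0225    ]
pot all ((228.69053649902344, 274.2071533203125), (58.14279556274414, 64.74557495117188), 127.10848236083984)
pot@ 0.11 [0.48642252 0.21341223 0.11      ]
pot@ 0.1165 [0.48551299 0.21239353 0.1165    ]
pot@ 0.123 [0.48460347 0.21137483 0.123     ]
```

View pics/crop1.png

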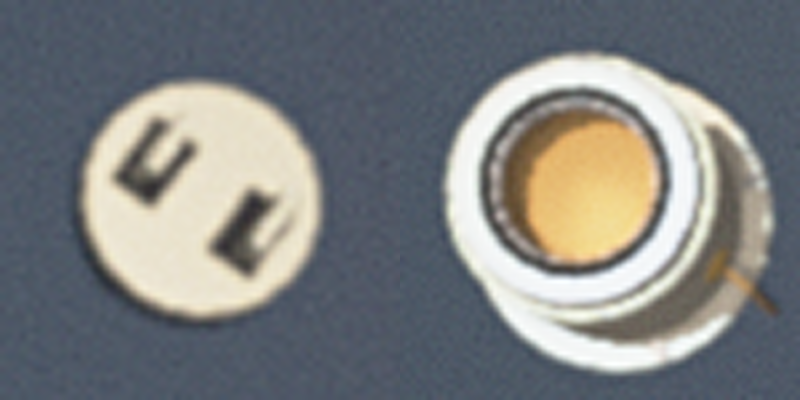

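The enlarged crop shows the cap's two tabs at top-view pixels of about (432,235) and (447,246). The tab line therefore lies about 55° from world x, and its 74.5 mm flange matches the given size. Now I'll go above the cap and turn the tool to line up.

```bash
cat >> h.py <<'E'
from scipy.spatial.transform import Rotation as Ro
def go(target, ydeg=None):
    "print the shares of shift (and turn about tool z) to bring TCP to target, tool y to ydeg (mod 180), pointing down"
    s=robot.get_state(); R=Ro.from_rotvec(s['eef_rot']).as_matrix(); d=np.array(target)-s['tcp_pos']
    print('tcp',np.round(s['tcp_pos'],4),'shift shares',np.round(R.T@d/0.4,4),'F',np.round(s['force'],2),'open',round(s['opening'],4),'t',s['clock'])
    cur=np.degrees(np.arctan2(R[1,1],R[0,1]))
    if ydeg is not None:
        a=(ydeg-cur+90)%180-90
        G=np.array([[0,0,0],[0,0,0],[0,0,-1.]]); y=np.radians(cur+a)
        G[:,1]=[np.cos(y),np.sin(y),0]; G[:,0]=np.cross(G[:,1],G[:,2])
        print('y now',cur,'turn shares',np.round(Ro.from_matrix(R.T@G).as_rotvec()/1.5,4))
E
python3 -m handwheel '[[[0,0,0.576,0.594,-0.34,0,85],[0,0,0.576,0.594,-0.34,0,85],[0,0,0.576,0.594,-0.34,0,85],[0,0,0.576,0.594,-0.34,0,85],[0,0,0.576,0.594,-0.34,0,85],[0,0,0.576,0.594,-0.34,0,85],[0,0,0.576,0.594,-0.34,0,85],[0,0,0.576,0.594,-0.34,0,85]]]' 40
python3 -c "
from h import *
go((0.548,-0.223,0.2),55)"
```

```text
clock: 0.95
tcp_pos: [0.3527, -0.4135, 0.2311]
eef_rot: [2.998, -0.939, -0.001]
force: [-0.6, 0.5, 0.3]
opening: 0.0849
gripper_force: 0.0
tcp [ 0.3527 -0.4135  0.2311] shift shares [ 0.1291 -0.6698  0.0776] F [-0.64  0.47  0.33] open 0.0849 t 0.95
y now -124.80247726631407 turn shares [0.0002 0.0002 0.0023]
```

```bash
python3 -m handwheel '[[[0,0,0,0.129,-0.67,0.078,85],[0,0,0,0.129,-0.67,0.078,85],[0,0,0,0.129,-0.67,0.078,85],[0,0,0,0.129,-0.67,0.078,85],[0,0,0,0.129,-0.67,0.078,85],[0,0,0,0.129,-0.67,0.078,85],[0,0,0,0.129,-0.67,0.078,85],[0,0,0,0.129,-0.67,0.078,85]]]'
python3 - <<'E'
from h import *
im,i=cap('wrist','w1.png'); go((0.548,-0.223,0.2),55)
for p in ((.548,-.223,.0245),(.548,-.223,.0525)): print(proj(i,p))
print(ray(i,320,240))
E
```

```text
clock: 1.75
tcp_pos: [0.5479, -0.2251, 0.1996]
eef_rot: [2.996, -0.944, -0.002]
force: [0.4, -0.3, -0.2]
opening: 0.0851
gripper_force: 0.0
tcp [ 0.5476 -0.2257  0.1999] shift shares [-0.003  -0.006  -0.0004] F [ 0.7  -0.67 -0.34] open 0.0848 t 1.8
y now -125.0450999700466 turn shares [ 0.0005  0.0003 -0.0005]
(np.float64(318.5190408244275), np.float64(222.7229304278855))
(np.float64(318.29078860654096), np.float64(230.51588964845274))
(array([ 0.60216814, -0.26346143,  0.34244921]), array([-0.20339103,  0.14568918, -0.96833395]))
```

View pics/w1.png

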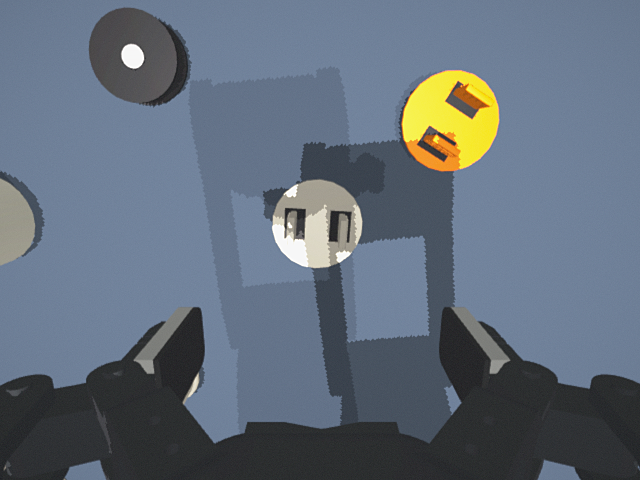

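The wrist view shows the cap's flange centred near (318,224). The tab slots are at about (295,223) and (340,226), so the tab line is only a few degrees off the tool's y axis. I'll measure that in world coordinates.

Run:
```python
from h import *
im=cv2.imread('pics/w1.png'); i=optics.camera_info('wrist')
hsv=cv2.cvtColor(im,cv2.COLOR_BGR2HSV)
m=((hsv[...,1]<60)&(hsv[...,2]>90)).astype(np.uint8)*255
k=np.zeros_like(m);k[170:280,262:375]=m[170:280,262:375]
c=max(cv2.findContours(k,0,1)[0],key=cv2.contourArea); e=cv2.fitEllipse(cv2.convexHull(c)); print(e)
P=plane(i,*e[0],.0245); print('flange centre',P, 'dia',np.linalg.norm(plane(i,e[0][0]-e[1][0]/2,e[0][1],.0245)-plane(i,e[0][0]+e[1][0]/2,e[0][1],.0245)))
dk=((im.max(2)<62)).astype(np.uint8)*255
k=np.zeros_like(m);k[200:250,275:362]=dk[200:250,275:362]
cs=sorted(cv2.findContours(k,0,1)[0],key=cv2.contourArea)[-2:]
Q=[]
for c in cs:
    r=cv2.minAreaRect(c); print(r,cv2.boundingRect(c)); Q.append(plane(i,*r[0],.0245)); print(Q[-1])
    b=cv2.boxPoints(r); w=[plane(i,*p,.0245)[:2] for p in b]
    ed=[w[1]-w[0],w[2]-w[1]]
    for x in ed: print('  edge mm',np.linalg.norm(x)*1e3,'ang',np.degrees(np.arctan2(x[1],x[0]))%180)
d=Q[1]-Q[0];print('line',np.degrees(np.arctan2(d[1],d[0]))%180,np.linalg.norm(d),(Q[0]+Q[1])/2)
```

```text
((316.8030090332031, 223.46258544921875), (89.65792083740234, 91.54619598388672), 91.07127380371094)
flange centre [ 0.54804724 -0.22198256  0.0245    ] dia 0.0732754014372623
((294.5, 221.0), (26.0, 19.0), 90.0) (285, 208, 20, 27)
[ 0.56018345 -0.2082781   0.0245    ]
  edge mm 15.365059896019543 ang 54.90889797937358
  edge mm 21.625112407456147 ang 144.2520008918006
((339.4403076171875, 225.89601135253906), (19.623106002807617, 29.53443717956543), 3.814074993133545) (329, 211, 22, 31)
[ 0.53573191 -0.23597209  0.0245    ]
  edge mm 24.696380185125516 ang 141.49921250070074
  edge mm 15.920527707414069 ang 51.05043455551876
line 48.55811363892721 0.03694367490658843 [ 0.54795768 -0.2221251   0.0245    ]
```

```bash
python3 -c "
from h import *
go((0.548,-0.222,0.08),51)"
```

```text
tcp [ 0.5476 -0.2257  0.1999] shift shares [-0.0043 -0.0082  0.2996] F [ 0.7  -0.67 -0.34] open 0.0848 t 1.8
y now -125.0450999700466 turn shares [0.0005 0.0003 0.046 ]
```

```bash
python3 -m handwheel '[[[0,0,0.046,-0.004,-0.008,0.08,70],[0,0,0.046,-0.004,-0.008,0.16,64],[0,0,0.046,-0.004,-0.008,0.24,60],[0,0,0.046,-0.004,-0.008,0.3,60],[0,0,0.046,-0.004,-0.008,0.3,60],[0,0,0.046,-0.004,-0.008,0.3,60]]]'
python3 -c "
from h import *
go((0.548,-0.222,0.027),51)"
```

```text
clock: 2.4
tcp_pos: [0.5483, -0.222, 0.0806]
eef_rot: [2.961, -1.051, -0.001]
force: [-0.5, -0.1, 0.5]
opening: 0.0601
gripper_force: 0.0
tcp [ 0.5483 -0.222   0.0806] shift shares [-0.0005  0.0003  0.1339] F [-0.48 -0.05  0.52] open 0.0601 t 2.4
y now -129.0730125871416 turn shares [ 0.0002  0.0002 -0.0008]
```

```bash
python3 -m handwheel '[[[0,0,0,0,0,0.04,60],[0,0,0,0,0,0.08,60],[0,0,0,0,0,0.11,60],[0,0,0,0,0,0.125,60],[0,0,0,0,0,0.134,60],[0,0,0,0,0,0.134,60],[0,0,0,0,0,0.134,60]]]'
python3 - <<'E'
from h import *
go((0.548,-0.222,0.027),51); cap('wrist','w2.png')
E
```

```text
clock: 3.1
tcp_pos: [0.5493, -0.2207, 0.0268]
eef_rot: [2.962, -1.048, 0.001]
force: [-0.1, 1.6, 0.8]
opening: 0.0601
gripper_force: 0.0
tcp [ 0.5493 -0.2207  0.0268] shift shares [-0.0005  0.0045 -0.0004] F [-0.1   1.57  0.83] open 0.0601 t 3.1
y now -128.9632665143784 turn shares [-0.0001 -0.0004  0.0004]
```

View pics/w2.png

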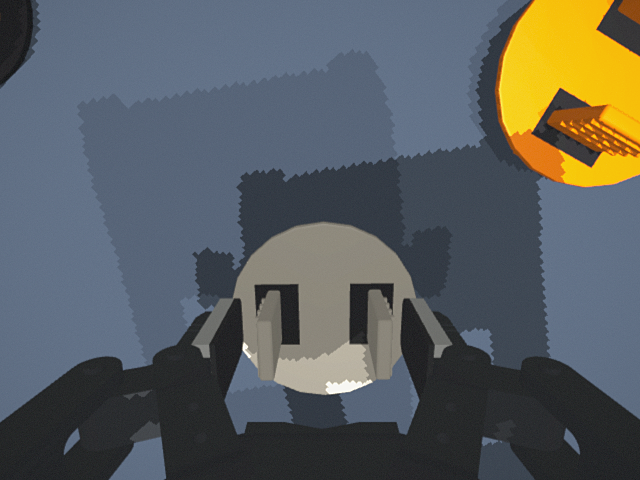

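The wrist view shows the fingers straddling both tabs. The left gap is about 20 px and the right about 12 px. I'll nudge slightly along +y and pinch.

```bash
python3 -m handwheel '[[[0,0,0,0,0.003,0,60],[0,0,0,0,0.003,0,46],[0,0,0,0,0.003,0,40],[0,0,0,0,0.003,0,34],[0,0,0,0,0.003,0,28],[0,0,0,0,0.003,0,28],[0,0,0,0,0.003,0,28],[0,0,0,0,0.003,0,28]]]' 40
python3 -m handwheel '[[[0,0,0,0,0,-0.02,28],[0,0,0,0,0,-0.08,28],[0,0,0,0,0,-0.16,28],[0,0,0,0,0,-0.26,28],[0,0,0,0,0,-0.36,28],[0,0,0,0,0,-0.44,28],[0,0,0,0,0,-0.44,28],[0,0,0,0,0,-0.44,28]]]'
python3 - <<'E'
from h import *
im,i=cap('wrist','w3.png'); go((0.486,0.213,0.21))
E
```

```text
clock: 3.95
tcp_pos: [0.549, -0.2221, 0.0284]
eef_rot: [2.961, -1.048, 0.003]
force: [-3.1, 0.9, 10.8]
opening: 0.0296
gripper_force: 41.6
clock: 4.75
tcp_pos: [0.5484, -0.2217, 0.2033]
eef_rot: [2.961, -1.048, 0.003]
force: [-0.2, 0.8, -1.6]
opening: 0.0292
gripper_force: 39.8
tcp [ 0.5476 -0.2212  0.2016] shift shares [-0.8025 -0.7471 -0.0201] F [-0.38 -0.06 -1.32] open 0.0296 t 4.8
```

View pics/w3.png

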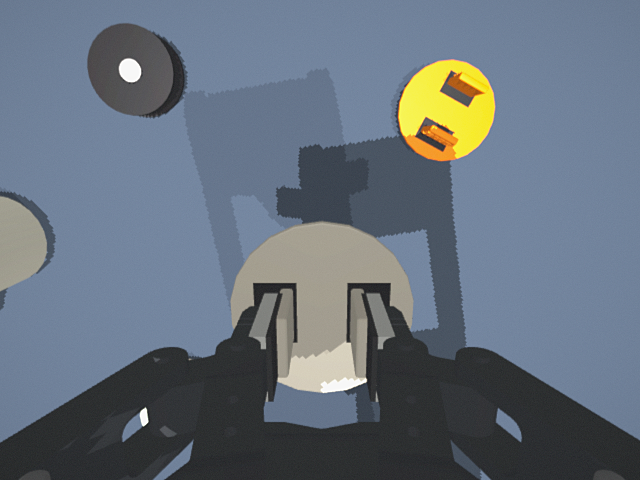

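The wrist view shows the cap held level by both pinched tabs, with its flange centred near (322,307). I'll carry it to a viewpoint beside the pot.

```bash
python3 -m handwheel '[[[0,0,0,-0.1,-0.1,-0.02,28],[0,0,0,-0.2,-0.2,-0.02,28],[0,0,0,-0.3,-0.25,-0.02,28],[0,0,0,-0.4,-0.33,-0.02,28],[0,0,0,-0.5,-0.4,-0.02,28],[0,0,0,-0.5,-0.4,-0.02,28],[0,0,0,-0.5,-0.4,-0.02,28],[0,0,0,-0.5,-0.4,-0.02,28]]]'
python3 -c "
from h import *
go((0.416,0.27,0.21),51)"
```

```text
clock: 5.6
tcp_pos: [0.493, 0.028, 0.2094]
eef_rot: [2.961, -1.047, -0.002]
force: [0.6, 0.0, -0.0]
opening: 0.0296
gripper_force: 39.8
tcp [0.493  0.028  0.2094] shift shares [-0.5302 -0.3494 -0.0015] F [ 0.63  0.04 -0.01] open 0.0296 t 5.6
y now -128.9648916064443 turn shares [0.001  0.0007 0.0004]
```

```bash
python3 -m handwheel '[[[0,0,0,-0.1,-0.07,0,28],[0,0,0,-0.2,-0.14,0,28],[0,0,0,-0.3,-0.21,0,28],[0,0,0,-0.4,-0.28,0,28],[0,0,0,-0.53,-0.35,0,28],[0,0,0,-0.53,-0.35,0,28],[0,0,0,-0.53,-0.35,0,28],[0,0,0,-0.53,-0.35,0,28]]]'
python3 - <<'E'
from h import *
import pickle
im,i=cap('wrist','w4.png'); s=robot.get_state(); pickle.dump((i,s),open('w4.pkl','wb')); go((0.486,0.213,0.21),51)
for z in (.11,.123): print(proj(i,(0.486,.213,z)))
E
```

```text
clock: 6.4
tcp_pos: [0.4175, 0.2692, 0.21]
eef_rot: [2.96, -1.05, 0.0]
force: [-0.2, 0.1, -0.2]
opening: 0.0297
gripper_force: 39.8
tcp [0.4176 0.2691 0.2101] shift shares [0.2211 0.0008 0.0004] F [-0.04 -0.19  0.09] open 0.0296 t 6.45
y now -129.10661237866555 turn shares [ 0.0006 -0.0002 -0.0012]
(np.float64(321.3064285916399), np.float64(97.02694987027536))
(np.float64(321.32852415395104), np.float64(94.68185969493899))
```

View pics/w4.png

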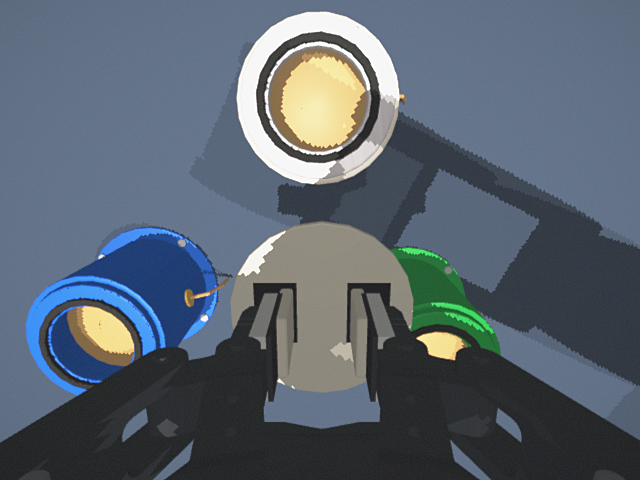

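The wrist view shows the pot's black seal ring centred near (318,97), with the cap's flange below it at about (322,307). I'll fit both.

Run:
```python
from h import *
import pickle
i,s=pickle.load(open('w4.pkl','rb')); im=cv2.imread('pics/w4.png')
m=(im.max(2)<75).astype(np.uint8)*255; k=np.zeros_like(m);k[20:175,240:395]=m[20:175,240:395]
c=max(cv2.findContours(k,cv2.RETR_CCOMP,1)[0],key=lambda c:cv2.boundingRect(c)[2]*(cv2.boundingRect(c)[2]<145)); e=cv2.fitEllipse(cv2.convexHull(c)); print('ring',e,cv2.boundingRect(c))
def dia(z):
    return np.linalg.norm(plane(i,e[0][0]-e[1][0]/2,e[0][1],z)-plane(i,e[0][0]+e[1][0]/2,e[0][1],z))
for z in (.113,.1195,.126): print(z,plane(i,*e[0],z),'dia',dia(z))
# top view triangulation
it=optics.camera_info('top'); T=cv2.imread('pics/top.png'); g=T.max(2)
k=np.zeros_like(m); k[245:292,202:248]=(g<105)[245:292,202:248]*255
c=max(cv2.findContours(k,0,1)[0],key=lambda c:cv2.contourArea(cv2.convexHull(c))); et=cv2.fitEllipse(cv2.convexHull(c)); print('top ring',et)
a,d=ray(i,*e[0]); b,f=ray(it,*et[0])
A=np.c_[d,-f]; q=np.linalg.lstsq(A,b-a,rcond=None)[0]; print('tri',a+d*q[0],b+f*q[1])
# flange
hsv=cv2.cvtColor(im,cv2.COLOR_BGR2HSV)
W=im[215:300,225:420].astype(int); fm=np.zeros_like(m); fm[215:300,225:420]=((hsv[215:300,225:420,1]<60)&(hsv[215:300,225:420,2]>100))*255
c=max(cv2.findContours(fm,0,cv2.CHAIN_APPROX_NONE)[0],key=cv2.contourArea)[:,0]
h=cv2.convexHull(c)[:,0].astype(float); h=h[h[:,1]<290]
z=s['tcp_pos'][2]-0.004
P=np.array([plane(i,u,v,z)[:2] for u,v in h])
sol=np.linalg.lstsq(np.c_[2*P,np.ones(len(P))],(P**2).sum(1),rcond=None)[0]; r=np.sqrt(sol[2]+sol[:2]@sol[:2])
print('flange n',len(P),'centre',sol[:2],'r',r,'tcp',s['tcp_pos'])
R=Ro.from_rotvec(s['eef_rot']).as_matrix(); print('off tool',R.T@np.r_[sol[:2]-s['tcp_pos'][:2],0])
```

```text
ring ((317.76910400390625, 97.13517761230469), (122.62858581542969, 130.1742401123047), 177.55776977539062) (257, 32, 123, 130)
0.113 [0.48700833 0.21477116 0.113     ] dia 0.06959971568175272
0.1195 [0.48651442 0.21511018 0.1195    ] dia 0.0677145954102078
0.126 [0.48602051 0.21544919 0.126     ] dia 0.06582947513866295
top ring ((222.16343688964844, 268.72161865234375), (33.78105926513672, 34.51190185546875), 61.436954498291016)
tri [0.48650606 0.21511592 0.11961013] [0.48568906 0.21536424 0.1195351 ]
flange n 19 centre [0.41677653 0.26947888] r 0.036511898278364645 tcp [0.41757828 0.26905459 0.21014665]
off tool [-8.89769351e-04  1.76483426e-04 -1.51369797e-07]
```

The ring is at (0.4865, 0.2151), z about 0.117–0.1195, and the wrist and top views agree within 1 mm. The cap sits about 0.9 mm behind the TCP along tool x, so I'll go over the mouth with that offset.

```bash
python3 -m handwheel '[[[0,0,0,0.1,0.0,0,28],[0,0,0,0.18,0.002,0,28],[0,0,0,0.2233,0.002,0,28],[0,0,0,0.2233,0.002,0.06,28],[0,0,0,0.2233,0.002,0.12,28],[0,0,0,0.2233,0.002,0.12,28],[0,0,0,0.2233,0.002,0.12,28],[0,0,0,0.2233,0.002,0.12,28]]]'
python3 -c "
from h import *
go((0.4873,0.2147,0.152),51)"
```

```text
clock: 7.25
tcp_pos: [0.4865, 0.2139, 0.164]
eef_rot: [-2.96, 1.048, -0.003]
force: [0.3, 0.6, -0.1]
opening: 0.0297
gripper_force: 39.9
tcp [0.4865 0.2139 0.164 ] shift shares [ 0.0004 -0.0028  0.0301] F [ 0.25  0.56 -0.09] open 0.0297 t 7.25
y now -129.0080981253351 turn shares [-0.0011 -0.0008 -0.0001]
```

```bash
python3 -m handwheel '[[[0,0,0,0,-0.0015,0.01,28],[0,0,0,0,-0.0015,0.02,28],[0,0,0,0,-0.0015,0.025,28],[0,0,0,0,-0.0015,0.025,28],[0,0,0,0,-0.0015,0.025,28],[0,0,0,0,-0.0015,0.025,28]]]'
python3 -c "
from h import *
go((0.4873,0.2147,0.152),51)"
```

```text
clock: 7.85
tcp_pos: [0.4859, 0.2146, 0.1526]
eef_rot: [-2.962, 1.048, -0.0]
force: [0.0, 0.1, -1.1]
opening: 0.0297
gripper_force: 39.9
tcp [0.4859 0.2146 0.1526] shift shares [ 0.0024 -0.0024  0.0016] F [ 0.    0.15 -1.08] open 0.0297 t 7.85
y now -128.96592222801692 turn shares [-0.0001 -0.0001  0.0004]
```

```bash
cat >> h.py <<'E'
def avg(n=8):
    L=[]
    for _ in range(n):
        s=robot.get_state(); L.append(np.r_[s['tcp_pos'],s['force']]); optics.capture('top')
    L=np.array(L); print('mean',np.round(L.mean(0),4),'sd',np.round(L.std(0),4),'t',s['clock']); R=Ro.from_rotvec(s['eef_rot']).as_matrix()
    print('share to target',np.round(R.T@(np.array([.4873,.2147,.152])-L.mean(0)[:3])/.4,4))
E
python3 -c "
from h import *
avg()"
```

```text
mean [ 0.4859  0.2145  0.1526  0.1569 -0.245  -0.8679] sd [0.     0.     0.     0.5787 0.5288 0.4819] t 8.2
share to target [ 0.0024 -0.0025  0.0015]
```

```bash
python3 -m handwheel '[[[0,0,0,0.0024,-0.0025,0,28],[0,0,0,0.0024,-0.0025,0.005,28],[0,0,0,0.0024,-0.0025,0.01,28],[0,0,0,0.0024,-0.0025,0.01,28],[0,0,0,0.0024,-0.0025,0.01,28]]]'
python3 -c "
from h import *
avg(4)"
```

```text
clock: 8.75
tcp_pos: [0.4871, 0.2146, 0.1483]
eef_rot: [2.961, -1.048, -0.001]
force: [0.1, 0.7, -0.8]
opening: 0.0296
gripper_force: 39.9
mean [ 0.4872  0.2146  0.1484 -0.1488  0.3455 -0.7921] sd [1.000e-04 0.000e+00 1.000e-04 2.791e-01 3.615e-01 5.690e-01] t 8.9
share to target [ 0.0001 -0.0003 -0.0089]
```

```bash
python3 -m handwheel '[[[0,0,0,0,0,0.002,28],[0,0,0,0,0,0.004,28],[0,0,0,0,0,0.006,28],[0,0,0,0,0,0.008,28],[0,0,0,0,0,0.009,28],[0,0,0,0,0,0.009,28]]]'; python3 -m handwheel '[[[0,0,0,0,0,0.002,28],[0,0,0,0,0,0.004,28],[0,0,0,0,0,0.005,28],[0,0,0,0,0,0.005,28]]]'
```

```text
clock: 9.55
tcp_pos: [0.4872, 0.2147, 0.1448]
eef_rot: [-2.962, 1.048, 0.0]
force: [0.6, -0.6, -0.8]
opening: 0.0295
gripper_force: 39.8
clock: 9.95
tcp_pos: [0.4872, 0.2147, 0.1429]
eef_rot: [-2.962, 1.048, 0.0]
force: [-0.2, 0.6, -0.3]
opening: 0.0296
gripper_force: 39.9
```

```bash
python3 -m handwheel '[[[0,0,0,0,0,0.002,28],[0,0,0,0,0,0.004,28],[0,0,0,0,0,0.005,28],[0,0,0,0,0,0.005,28]]]'; python3 -m handwheel '[[[0,0,0,0,0,0.002,28],[0,0,0,0,0,0.004,28],[0,0,0,0,0,0.005,28],[0,0,0,0,0,0.005,28]]]'
```

```text
clock: 10.35
tcp_pos: [0.4872, 0.2147, 0.1409]
eef_rot: [-2.962, 1.048, 0.0]
force: [-0.2, 1.4, -0.7]
opening: 0.0295
gripper_force: 39.9
clock: 10.75
tcp_pos: [0.4872, 0.2147, 0.1389]
eef_rot: [-2.962, 1.048, 0.0]
force: [-0.7, 2.0, -0.2]
opening: 0.0294
gripper_force: 40.0
```

```bash
python3 -m handwheel '[[[0,0,0,-0.0008,-0.001,0,28],[0,0,0,-0.0008,-0.001,0.002,28],[0,0,0,-0.0008,-0.001,0.004,28],[0,0,0,-0.0008,-0.001,0.005,28],[0,0,0,-0.0008,-0.001,0.005,28]]]'; python3 -c "
from h import *
avg(4)"
```

```text
clock: 11.25
tcp_pos: [0.4871, 0.215, 0.1367]
eef_rot: [2.961, -1.048, -0.0]
force: [0.1, 0.3, -0.9]
opening: 0.0296
gripper_force: 39.9
mean [ 0.4872  0.2151  0.1368 -0.4002 -0.1846 -1.0338] sd [0.000e+00 0.000e+00 1.000e-04 4.820e-01 3.494e-01 2.979e-01] t 11.4
share to target [ 0.0007  0.0006 -0.038 ]
```

```bash
python3 -m handwheel '[[[0,0,0,0,0,0.002,28],[0,0,0,0,0,0.004,28],[0,0,0,0,0,0.006,28],[0,0,0,0,0,0.008,28],[0,0,0,0,0,0.008,28]]]';python3 -m handwheel '[[[0,0,0,0,0,0.002,28],[0,0,0,0,0,0.004,28],[0,0,0,0,0,0.006,28],[0,0,0,0,0,0.008,28],[0,0,0,0,0,0.008,28]]]'
```

```text
clock: 11.95
tcp_pos: [0.4871, 0.2151, 0.1335]
eef_rot: [2.961, -1.048, -0.0]
force: [-0.4, 0.3, -0.5]
opening: 0.0292
gripper_force: 39.9
clock: 12.45
tcp_pos: [0.4871, 0.2151, 0.1303]
eef_rot: [2.961, -1.048, -0.0]
force: [-0.0, -0.3, -1.4]
opening: 0.0295
gripper_force: 39.9
```

```bash
python3 -m handwheel '[[[0,0,0,0,0,0.002,28],[0,0,0,0,0,0.004,28],[0,0,0,0,0,0.004,28],[0,0,0,0,0,0.004,28]]]'
```

```text
clock: 12.85
tcp_pos: [0.4874, 0.2152, 0.1297]
eef_rot: [-2.962, 1.048, -0.001]
force: [-1.7, -1.0, 4.9]
opening: 0.0299
gripper_force: 41.1
```

```bash
python3 -m handwheel '[[[0,0,0,0,0,0.001,28],[0,0,0,0,0,0.002,28],[0,0,0,0,0,0.002,28]]]';python3 -m handwheel '[[[0,0,0,0,0,0.001,28],[0,0,0,0,0,0.002,28],[0,0,0,0,0,0.002,28]]]'
```

```text
clock: 13.15
tcp_pos: [0.4874, 0.2152, 0.129]
eef_rot: [-2.962, 1.048, -0.0]
force: [-3.5, -1.3, 6.3]
opening: 0.0295
gripper_force: 41.3
clock: 13.45
tcp_pos: [0.4874, 0.2152, 0.1284]
eef_rot: [-2.962, 1.048, -0.001]
force: [-3.4, -1.1, 7.2]
opening: 0.0296
gripper_force: 41.6
```

```bash
python3 -m handwheel '[[[0,0,0,-0.001,0.0008,0.001,28],[0,0,0,-0.001,0.0008,0.002,28],[0,0,0,-0.001,0.0008,0.002,28]]]';python3 -m handwheel '[[[0,0,0,0,0,0.001,28],[0,0,0,0,0,0.002,28],[0,0,0,0,0,0.002,28]]]'
```

```text
clock: 13.75
tcp_pos: [0.4874, 0.2152, 0.1279]
eef_rot: [-2.961, 1.048, -0.002]
force: [-3.3, -1.2, 7.9]
opening: 0.0294
gripper_force: 41.8
clock: 14.05
tcp_pos: [0.4874, 0.2152, 0.1273]
eef_rot: [-2.961, 1.048, -0.002]
force: [-4.1, -1.4, 9.4]
opening: 0.0296
gripper_force: 42.0
```

```bash
python3 -m handwheel '[[[0,0,0,0,0,0.001,28],[0,0,0,0,0,0.001,28],[0,0,0,0,0,0.001,28]]]'; python3 -m handwheel '[[[0,0,0,0,0,0.001,28],[0,0,0,0,0,0.001,28],[0,0,0,0,0,0.001,28]]]'
```

```text
clock: 14.35
tcp_pos: [0.4874, 0.2152, 0.1271]
eef_rot: [-2.961, 1.048, -0.002]
force: [-3.9, -1.9, 10.3]
opening: 0.0298
gripper_force: 42.2
clock: 14.65
tcp_pos: [0.4874, 0.2152, 0.1267]
eef_rot: [-2.961, 1.048, -0.002]
force: [-3.8, -2.4, 11.0]
opening: 0.0294
gripper_force: 42.3
```

```bash
python3 -m handwheel '[[[0,0,0,0,0,0.001,28],[0,0,0,0,0,0.001,28],[0,0,0,0,0,0.001,28]]]'; python3 -c "
from h import *
avg(5)"
```

```text
clock: 14.95
tcp_pos: [0.4874, 0.2153, 0.1266]
eef_rot: [-2.961, 1.047, -0.002]
force: [-5.2, -2.3, 11.9]
opening: 0.0298
gripper_force: 42.7
mean [ 0.4874  0.2152  0.1266 -5.0715 -2.1932 12.251 ] sd [0.     0.     0.     0.3446 0.4241 0.331 ] t 15.15
share to target [ 0.0006  0.0012 -0.0634]
```

The cap is home: the force is about 13 N and z has stalled. Now I'll ease the pinch open while following down, so the fingertips keep the flange pressed.

```bash
python3 -m handwheel '[[[0,0,0,-0.001,0.0008,0.0005,31],[0,0,0,-0.001,0.0008,0.001,32],[0,0,0,-0.001,0.0008,0.0015,33]]]'; python3 -c "
from h import *
go((.4873,.2147,.1266))"
```

```text
clock: 15.5
tcp_pos: [0.4875, 0.2154, 0.126]
eef_rot: [-2.96, 1.047, -0.004]
force: [-1.9, -1.5, 9.7]
opening: 0.0331
gripper_force: 7.9
tcp [0.4875 0.2154 0.126 ] shift shares [ 0.0007  0.0016 -0.0015] F [-1.91 -1.49  9.72] open 0.0331 t 15.5
```

```bash
python3 -m handwheel '[[[0,0,0,0,0,0.002,33],[0,0,0,0,0,0.003,33],[0,0,0,0,0,0.003,33]]]'; python3 -m handwheel '[[[0,0,0,0,0,0.001,34],[0,0,0,0,0,0.001,35],[0,0,0,0,0,0.002,36],[0,0,0,0,0,0.002,36]]]'
```

```text
clock: 15.8
tcp_pos: [0.4876, 0.2153, 0.1252]
eef_rot: [-2.96, 1.047, -0.005]
force: [-3.7, -2.5, 13.1]
opening: 0.0331
gripper_force: 8.3
clock: 16.2
tcp_pos: [0.488, 0.2156, 0.1241]
eef_rot: [-2.96, 1.047, -0.005]
force: [-0.5, -0.5, 8.2]
opening: 0.0359
gripper_force: 5.9
```

```bash
python3 -m handwheel '[[[0,0,0,0,0,0.002,36],[0,0,0,0,0,0.004,36],[0,0,0,0,0,0.004,36]]]'; python3 -m handwheel '[[[0,0,0,0,0,0.001,38],[0,0,0,0,0,0.002,40],[0,0,0,0,0,0.003,42],[0,0,0,0,0,0.003,42]]]'
```

```text
clock: 16.5
tcp_pos: [0.488, 0.2156, 0.1225]
eef_rot: [-2.959, 1.047, -0.006]
force: [-0.8, -0.7, 9.7]
opening: 0.0361
gripper_force: 6.7
clock: 16.9
tcp_pos: [0.4882, 0.2157, 0.1215]
eef_rot: [-2.959, 1.047, -0.006]
force: [-2.0, 0.5, 9.9]
opening: 0.0421
gripper_force: 5.4
```

```bash
python3 -m handwheel '[[[0,0,0,0,0,0.002,42],[0,0,0,0,0,0.003,42],[0,0,0,0,0,0.003,42]]]'; python3 -m handwheel '[[[0,0,0,0,0,0.001,44],[0,0,0,0,0,0.003,46],[0,0,0,0,0,0.003,46]]]'
```

```text
clock: 17.2
tcp_pos: [0.4882, 0.2157, 0.121]
eef_rot: [-2.959, 1.047, -0.006]
force: [-3.1, -0.7, 14.7]
opening: 0.0423
gripper_force: 8.4
clock: 17.5
tcp_pos: [0.4886, 0.2162, 0.1204]
eef_rot: [-2.958, 1.047, -0.007]
force: [-2.3, 0.8, 17.2]
opening: 0.0462
gripper_force: 9.2
```

```bash
python3 -m handwheel '[[[0,0,0,0,0,-0.002,46],[0,0,0,0,0,-0.005,48],[0,0,0,0,0,-0.01,54],[0,0,0,0,0,-0.02,58],[0,0,0,0,0,-0.06,58],[0,0,0,0,0,-0.16,58],[0,0,0,0,0,-0.16,58],[0,0,0,0,0,-0.16,58]]]'
python3 - <<'E'
from h import *
im,i=cap('wrist','w5.png'); go((0.4865,.2151,.2))
E
```

```text
clock: 18.3
tcp_pos: [0.4868, 0.2153, 0.1816]
eef_rot: [-2.961, 1.048, -0.003]
force: [-0.5, -0.2, -0.6]
opening: 0.0581
gripper_force: 0.0
tcp [0.4859 0.215  0.1803] shift shares [ 0.0011 -0.0011 -0.0493] F [ 0.45 -0.56 -0.7 ] open 0.0579 t 18.35
```

View pics/w5.png

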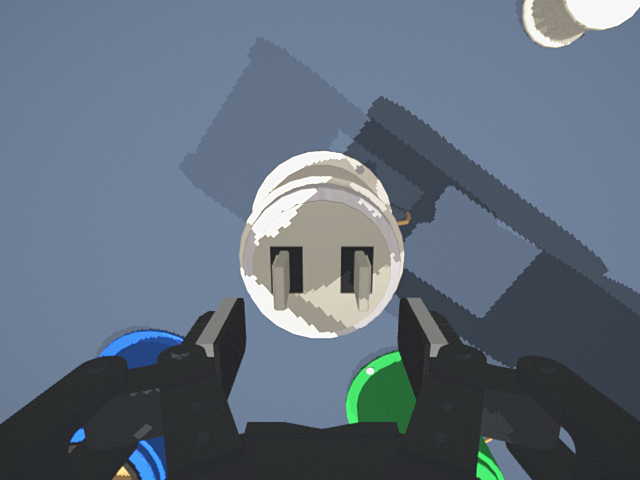

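The cap sits centred in the pot, with its tabs at about (281,280) and (363,280), and they look sprung out. I'll zoom in and compare the tab spacing with the free one.

Run:
```python
from h import *
a=cv2.imread('pics/w5.png')[235:320,260:385]; b=cv2.imread('pics/w2.png')[270:390,240:410]
r=lambda x:cv2.resize(x,(600,290),interpolation=cv2.INTER_CUBIC)
cv2.imwrite('pics/cmp.png',np.vstack([cv2.resize(a,(600,408)),cv2.resize(b,(600,424))])[:,:][::1][:832] if 0 else np.hstack([cv2.resize(a,(400,272)),cv2.resize(b,(400,282))[:272]]))
i=optics.camera_info('wrist')
im=cv2.imread('pics/w5.png'); hsv=cv2.cvtColor(im,cv2.COLOR_BGR2HSV)
# pot and cap heights: top view flange
T,it=cap('top','top2.png')
```

```text
(no output)
```

View pics/cmp.png

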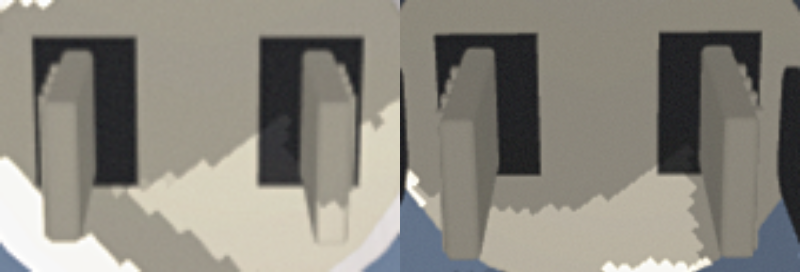

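Both tabs sit in their slots exactly as they did when free (0.59/0.41 of the slot, against 0.59/0.41). Free latches don't fit in the hole, so they must be under the lip. The gripper is clear, so I'll hand the job in.

```bash
python3 -c "
from plant import ticket
print(ticket.finish_job())"
```

```text
the job is handed in; nothing more can be done
None
```

The cap is in the pot's mouth with both tabs sprung back out under the lip; it was pressed home at about 17 N at most, the spools, roll and mug were not touched, and the job was handed in at about 18 s (no verdict was returned).

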